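# Fold the bevel gauge and put it away in its case

### The arm

A 7-joint arm with a two-finger parallel gripper is mounted at the origin on a cart in front of the work surface, level with it; the furniture and walls round the work are solid. World frame = base frame: x ahead of the robot, y to its left, z up, the work surface at z = 0. Lengths are in m, angles in rad, forces in N, time in s.
With the tool pointing down it reaches from about 0.4 to 0.875 m from the base axis. Payload 19.3 kg.
Tool frame: the origin (TCP) lies between the finger pads; the fingertips stand bot.tcp_to_tips ahead of it and the grasp point (between the pads) is the TCP (bot.tcp_to_tips is the distance from the TCP to the fingertips, in m); z points along the fingers, y is the line along which they close (so a half turn about z gives the same grasp; the last joint's range is limited). The gripper opens to 85 mm and grips with 20 to 120 N. Pads are 22 mm wide; open, the fingers measure 114 mm over their backs; the gripper's body (76 mm by 85 mm) begins 54 mm behind the grasp point. The pads swing forward as they close: fully open they stand 13 mm farther back than shut.
Start: joints at [1.128, 0.521, -0.036, 1.599, 0.021, 1.021, -0.113], TCP at [0.228, -0.582, 0.25] pointing down, gripper open.
Joint ranges: [-2.91, 2.91], [-0.3, 2.13], [-1.5, 1.42], [0.17, 2.43], [-1.26, 4.41], [0.16, 1.93], [-2.52, 2.52]. Speed limits (rad/s): [1.89, 1.89, 2.39, 2.39, 3.01, 3.01, 3.01].

### API

Orientations are given as [roll, pitch, yaw] about the fixed x, y, z axes, in that order (R = Rz(yaw) Ry(pitch) Rx(roll)).
In Python, from workcell import telemetry, grab_frame, bot gives the robot as it stands. The module is installed in compiled form; this text tells all that it offers.
- The arm moves only by the shell command python3 -m crank 'ROWS' [FORCE]. ROWS is text: rows parted by semicolons, each of 7 numbers parted by spaces: the finger opening in m, from 0 to 0.0854, then the shift along the tool's x, y, z in m, then the turn, a rotation vector about the tool's x, y, z in degrees. A call has exactly 8 rows; each row shifts and turns the commanded pose from where the row before left it, along the tool's axes as they then stand; what a row does not reach is not made up. A row lasts 1/12 s, in which the tool goes at most 41.7 mm and 7.16 degrees, less where a joint would pass 70% of its speed; a pose out of reach is approached as far as the arm can. A call with a gripper value outside its range is refused whole. The fingers move at their own pace and stop on an object; FORCE is the grip in N (left out, the last holds). Time passes only in rows, so rows that do not move let the fingers close, or fill a call up. It gives the time, the measured TCP pose, the force, the opening and the grip force at its end, in the units of the state.
- telemetry.observe(): the state, without advancing time (a new reading comes with each control period).
- grab_frame(name): name is "scene" or "top"; returns a dict with "pixels" (384x512x3 uint8, red, green, blue), "depth" (384x512 float32, m along the optical axis (not along the pixel's ray), 0 where there is no reading), "vertical_fov" (degrees; the focal length in pixels is half the picture's height over the tangent of half this angle, whatever the lens; pixels are square), "cx", "cy" (the principal point, pixels), "R" (3x3) and "t" (3): a world point X has camera coordinates R X + t. Camera axes: x right, y down, z forward; pixel columns grow to the right and rows downward; lengths in m; the calibration is good to about 2 mm. A picture is of the moment at which its call begins.
- bot.job_done(): hands the job in; it is judged then, once.
The state is a dict: "clock": time; "qpos": joint angles; "qd": joint speeds; "joint_efforts": joint torques, N m; "position": TCP position; "tool_rot": TCP orientation; "force": force on the tool from outside, world axes, zero at the start; "moment": the same for the moment, N m; "grip_width": finger opening in m; "finger_force": force on a finger pad.
Only numpy, scipy, OpenCV 4.12 (cv2) and the standard library are available. Lean on these libraries where they do the work, as an engineer would, in place of code of your own. Each camera call takes 0.05 s, during which the arm holds its last target. There are 200 camera calls.

### The job

Put the bevel gauge away: fold its steel blade fully home into the slot of the wooden stock while it is still on the bench, then lay it flat in the lined trough of its open black case, lowering it in rather than dropping it. Finish by shutting the case lid fully, and leave the things lying round about where they are.

Things in the scene. Friction and masses are not known exactly. Their poses are not given: they have to be found in the camera images.
- bevel: Folding bevel gauge, loose, about 0.32 kg: dark wooden stock 128 (its x) x 32 (y) x 24 mm thick (z up), brass plates at its +x end, steel blade folding into a slot in it. Origin: centre of the stock's underside. The slot, 9.5 to 14.5 mm above the underside, runs the whole length and is open on the +y side and at the ends. To carry it, grip across the 32 mm width near the middle.
- bevel_pin (a point): Pin on which the blade turns, at x = -52, y = +5.5, z = 12 mm of bevel; axes as bevel. The blade is a flat steel bar 20 mm wide and 4 mm thick with round ends, its far end 105 mm from the pin, lying 10 to 14 mm above the stock's underside. Its centre line runs from the pin along (cos q, sin q) of the stock's axes, q being joint bevel_blade.
- bevel_blade (a joint): Blade angle about the upright pin, rad. 0 = fully home, its edge flush with the stock's +y face; positive turns it out towards +y. Stops at 0 and 2.3; starts at 1.1 to 2.0. Slight friction (0.03 N m): it stays where left. It can be pushed sideways with shut fingertips while the stock stays about where it is, or squeezed home between the fingers for the last bit.
- case: Shallow black case, fixed, outside 160 (x) x 112 (y) x 42 mm high without lid, walls 6 mm. Origin: centre of its underside. In the grey lining a trough runs along x through the middle, 46 mm wide, 148 long, its floor 8 mm above the underside; the lining beside it is 6 mm higher, to the walls at y = -50 and +50. The folded gauge lies along it, either end first; open it does not fit.
- case_hinge (a point): Middle of the lid's hinge line, at x = +80, y = 0, z = 42 mm of case; the line runs along y. Axes as case. At lid angle q the lid's underside runs from here along (-cos q, 0, sin q) and its outer face lies 8 mm beyond, towards (sin q, 0, cos q). The lid is a flat plate 172 mm from hinge to front edge (12 mm overhang when shut), 112 mm wide, 8 mm thick.
- case_lid (a joint): Opening of the case's lid, rad: 0 = shut, 1.57 = upright on the far (+x) end of the case, at most 1.9 (leaning away). Starts at 1.45 to 1.75. Stiff friction hinge (0.2 N m): it stays where it is left and has to be pushed from behind and down all the way, about 2 N near its front edge.
- lid_front (a point): Middle of the lid's front edge, half way through its thickness (172 mm from the hinge line). Its z axis is the lid's outward normal.
- low_tin: Bystander: round pale tin with a lid, 76 mm across, 64 mm high; origin at the centre of its underside.
- tape_measure: Bystander: dark pocket tape measure lying flat, 70 x 95 x 36 mm; origin at the centre of its underside.
- multimeter: Bystander: black hand meter, 150 x 75 x 40 mm; origin at the centre of the underside.
Things that resemble listed ones, but are neither listed nor needed, are in the scene too. Several things have the shape of the bevel; the one meant has the colours described above.

How it is judged:
On the way, in this order (a step that is already met when the one before it is completed fails the run):
1. the blade is folded home while the gauge is on the bench, outside the case (value of joint bevel_blade below 0.1 rad and horizontal distance between bevel and case above 0.15 m and height (world z) of bevel below 0.012 m), for 0.2 s.
2. the folded gauge lies flat in the trough of the case, the lid still open (x of bevel in the frame of case between -0.016 and 0.016 m and y of bevel in the frame of case between -0.012 and 0.012 m and z of bevel in the frame of case below 0.012 m and angle between the x axis of bevel and the x axis of case, either way round below 0.2 rad and angle between bevel's own z axis and vertical below 0.1 rad and value of joint bevel_blade below 0.1 rad and value of joint case_lid above 0.6 rad), for 0.2 s.
At the end, for the whole second after the job is handed in: The gauge lies at rest and flat in the case's trough (its origin within 16 mm along and 12 mm across of the case's middle and less than 12 mm above the case's underside, its stock within 0.2 rad of the trough), its blade within 0.10 rad of home, and the lid is shut to within 0.06 rad (x of bevel in the frame of case between -0.016 and 0.016 m and y of bevel in the frame of case between -0.012 and 0.012 m and z of bevel in the frame of case below 0.012 m and angle between the x axis of bevel and the x axis of case, either way round below 0.2 rad and angle between bevel's own z axis and vertical below 0.1 rad and value of joint bevel_blade below 0.1 rad and value of joint case_lid below 0.06 rad and linear speed of bevel below 0.02 m/s); the robot touches nothing.
It fails at once if the gauge is let go more than about 20 mm above the trough and falls into the case (contact force between the fingers and bevel below 0.05 N and z of bevel in the frame of case above 0.03 m and horizontal distance between bevel and case below 0.1 m and linear speed of bevel above 0.15 m/s).
It fails at once if a bystander is moved more than 30 mm (distance of any of low_tin, tape_measure, multimeter from where it was at the start of the episode above 0.03 m).
It also fails if it takes over 72 s, if anything falls off the work surface, if the arm or the gripper's body presses on something with over 40 N, if the wrist force passes 120 N, or if a joint passes its speed limit or range.

## Working session

There is one attempt and no reset: what is moved stays moved. The work goes in short steps, Python scripts to look and compute and a shell command to move; the robot and the scene stay as the last step left them, time stands still between calls to the robot, and variables do not carry over. Pictures are saved under pics/ and viewed, at most 10 in all, crops included, and the job is handed in when it is done.

```bash
mkdir -p pics; cat > h.py <<'E'
import numpy as np,cv2
from workcell import telemetry,grab_frame,bot
def K(f):
    return f["pixels"].shape[0]/2/np.tan(np.radians(f["vertical_fov"])/2)
def cloud(f):
    h,w=f["depth"].shape; u,v=np.meshgrid(np.arange(w),np.arange(h)); d=f["depth"]; k=K(f)
    P=np.stack([(u-f["cx"])/k*d,(v-f["cy"])/k*d,d],-1)
    return (P-f["t"])@f["R"]   # R^T (p-t)
def ray(f,u,v,z):
    d=np.array([(u-f["cx"])/K(f),(v-f["cy"])/K(f),1])@f["R"]; c=-np.array(f["t"])@f["R"]
    return c+d*(z-c[2])/d[2]
def save(f,n,crop=None,s=1):
    p=f["pixels"][...,::-1]
    if crop: p=p[crop[1]:crop[3],crop[0]:crop[2]]
    cv2.imwrite(n,cv2.resize(p,None,fx=s,fy=s,interpolation=cv2.INTER_CUBIC))
E
python3 - <<'E'
from h import *
for n in("scene","top"):
    f=grab_frame(n); np.save(n+".npy",f,allow_pickle=True); save(f,f"pics/{n}0.png",None,1.5)
    print(n,f["vertical_fov"],f["cx"],f["cy"],-np.array(f["t"])@f["R"])
s=telemetry.observe();print(s,bot.tcp_to_tips)
E
```

```text
scene 46.436564688615604 262.1837775606034 192.90795709013543 [-0.68004134  0.58721849  1.09113264]
top 53.974207231357255 247.59028358822914 188.31634480362092 [ 0.09248544 -0.19015703  1.45596047]
{'clock': 0.1, 'qpos': array([ 1.1278598 ,  0.52193323, -0.03626504,  1.59992066,  0.02119986,
        1.02110675, -0.11277191]), 'qd': array([ 1.22656834e-04, -1.74473911e-03, -3.45717942e-05, -1.59843864e-03,
        6.60811978e-04, -9.79522834e-04,  1.12284057e-03]), 'joint_efforts': array([ 5.54448445e-03, -9.28478193e+01,  1.98573142e+00, -3.70526469e+01,
        1.83412613e-02,  5.37787753e-03,  1.15109547e-04]), 'position': array([ 0.227443  , -0.58185871,  0.24980804]), 'tool_rot': array([-3.14061415e+00,  9.91018826e-05,  3.72698971e-01]), 'force': array([-0.56243732,  0.1318322 , -0.33178418]), 'moment': array([ 0.03454326,  0.02558836, -0.00998464]), 'finger_force': 0.0, 'grip_width': 0.08559314368307604} 0.019
```

View pics/top0.png

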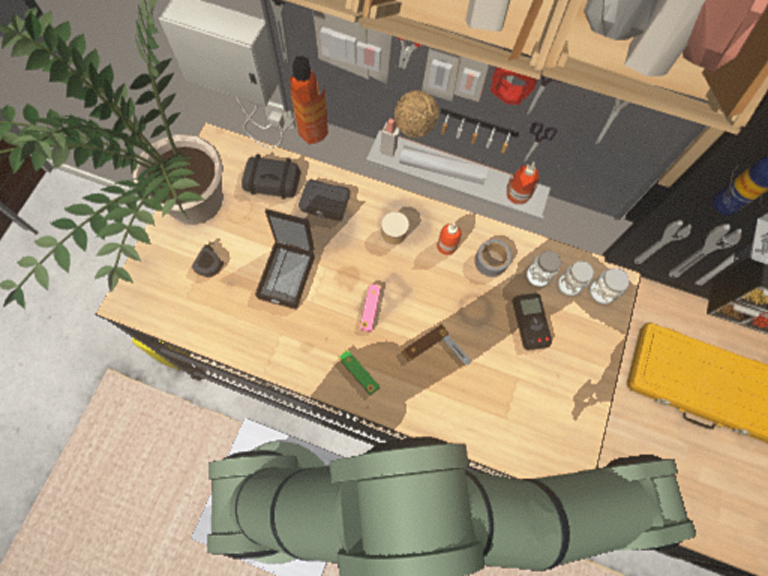

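View pics/scene0.png

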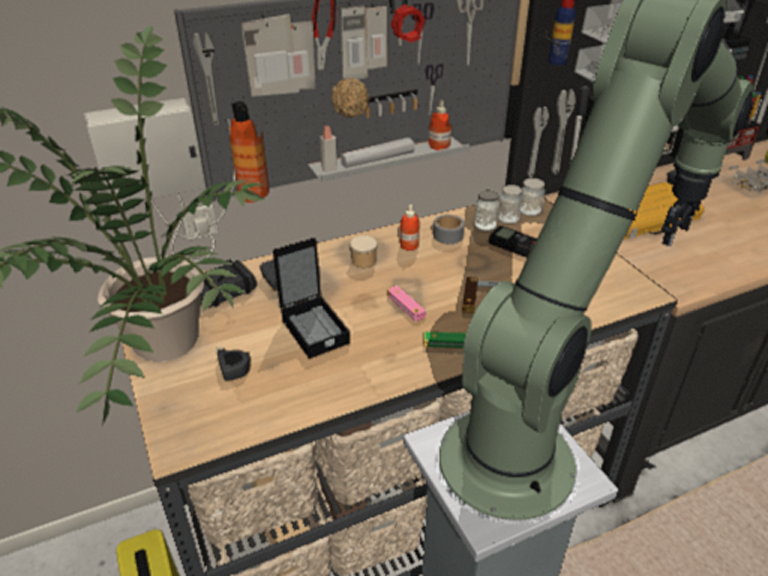

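The top view (pixels in the 768-wide picture) shows three things with the bevel's shape: pink (370,308), green (360,372), and dark wood with a steel blade (425,343). The wooden one matches the description. The case is at (287,272) with its lid at (290,230), the tin at (395,227) and the meter at (533,320). I'll check the choice in a close crop and measure.

```bash
python3 - <<'E'
from h import *
f=np.load("top.npy",allow_pickle=True).item()
save(f,"pics/c1.png",(160,130,330,270),4.5)
P=cloud(f)
for u,v in((283,229),(300,230),(190,185),(195,153),(250,210),(263,151)): print(u,v,P[v,u].round(3), f["pixels"][v,u])
# bevel: heights over the bench near it
reg=np.zeros(P.shape[:2],bool);reg[205:255,255:325]=1
m=(reg&(P[...,2]>0.007)&(P[...,2]<0.05)).astype(np.uint8)
print(m.sum(), np.percentile(P[m>0][:,2],[5,50,95]))
hsv=cv2.cvtColor(f["pixels"],cv2.COLOR_RGB2HSV)
for y in range(212,248,3): print(y,' '.join('%3d/%3d/%3d'%tuple(hsv[y,x]) if m[y,x] else '.' for x in range(262,318,4)))
E
```

```text
283 229 [ 0.484 -0.204  0.026] [90 62 41]
300 230 [ 0.509 -0.268  0.011] [140 135 132]
190 185 [ 0.53   0.215 -0.001] [163 164 157]
195 153 [0.611 0.208 0.151] [116 112 108]
250 210 [ 0.521 -0.054 -0.009] [140  99  88]
263 151 [ 0.755 -0.021  0.061] [239 225 193]
409 [0.00852793 0.02028151 0.0264924 ]
212 . . . . . . . . . . . . . .
215 . . . . . . . . . . . . . .
218 . . . . . . . .  12/152/ 87 . . . . .
221 . . . . . .  15/111/129  12/136/ 92  18/129/136  14/121/124 . . . .
224 . . . . .  15/127/ 94  13/135/ 91  15/125/ 90  16/136/ 88  30/  6/135 . . . .
227 . . . .  14/132/ 91   9/123/ 93  11/136/ 88  13/135/ 81 .  11/ 15/139  17/ 54/150 . . .
230 . . .  11/129/ 89  12/127/ 90  13/126/ 91  14/124/ 80 . . .  15/ 28/108 . . .
233 . .  10/120/ 87  16/141/132  11/126/ 89  11/108/ 87 . . . .  30/ 15/138  15/  4/130 . .
236 . .  15/142/113  14/127/ 90  14/121/ 84 . . . . . .  18/ 22/118  16/ 53/159 .
239 . . .  15/116/108 . . . . . . .  13/ 66/123  23/  6/160 .
242 . . . . . . . . . . . .  17/ 36/150 .
245 . . . . . . . . . . . . . .
```

View pics/c1.png

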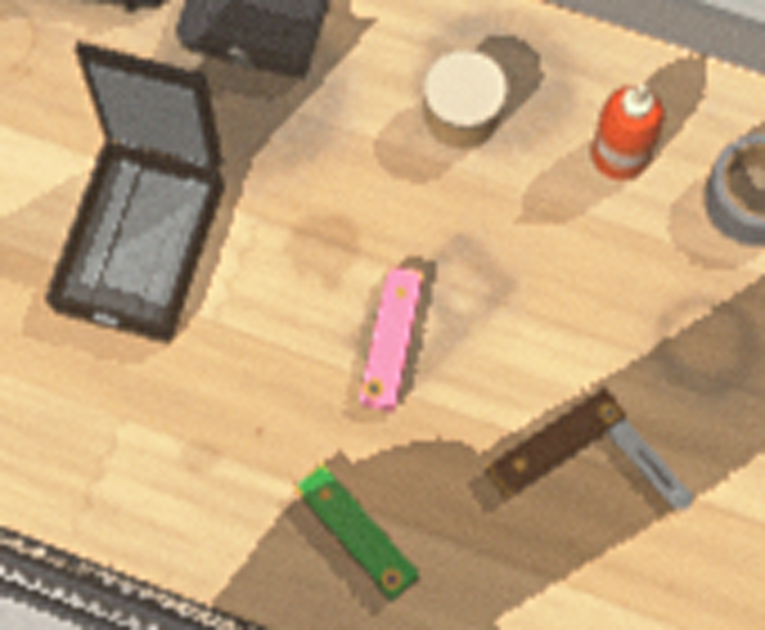

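The crop confirms it: dark wooden stock with the pin end at top right (605,410), brass end at lower left (500,485), and the grey blade running down right to (685,500). Next I'll measure the bevel and the case.

```bash
cat > meas.py <<'E'
from h import *
def rect_on_plane(f,m,z):
    c=max(cv2.findContours(m.astype(np.uint8),cv2.RETR_EXTERNAL,cv2.CHAIN_APPROX_NONE)[0],key=cv2.contourArea)[:,0]
    return np.array([ray(f,u,v,z)[:2] for u,v in c])
def rect(p):
    (c,s,a)=cv2.minAreaRect((p*1000).astype(np.float32)); 
    if s[0]<s[1]: s=(s[1],s[0]);a+=90
    return np.array(c).round(1),np.array(s).round(1),(a+90)%180-90
def bevel(f,lo,hi):
    P=cloud(f);hsv=cv2.cvtColor(f["pixels"],cv2.COLOR_RGB2HSV)
    reg=(P[...,0]>lo[0])&(P[...,0]<hi[0])&(P[...,1]>lo[1])&(P[...,1]<hi[1])
    m=reg&(P[...,2]>.016)&(P[...,2]<.04); k=np.ones((3,3),np.uint8)
    a=rect(rect_on_plane(f,m,.024)); print("stock",a)
    b=reg&(P[...,2]>.004)&(P[...,2]<.020)&(hsv[...,1]<45)&(hsv[...,2]<190)
    if b.sum()>25: print("blade",b.sum(),rect(rect_on_plane(f,b,.014)))
    return a
E
python3 - <<'E'
from meas import *
f=np.load("top.npy",allow_pickle=True).item()
bevel(f,(.4,-.36),(.62,-.11))
P=cloud(f);reg=(P[...,0]>.42)&(P[...,0]<.75)&(P[...,1]>.1)&(P[...,1]<.32)
rgb=f["pixels"].astype(int)
m=reg&(P[...,2]>.030)&(P[...,2]<.05); print("rim",m.sum(),rect(rect_on_plane(f,m,.042)))
q=P[m];print(q.min(0),q.max(0))
l=reg&(P[...,2]>.07); q=P[l]; print("lid",l.sum(),q.min(0).round(3),q.max(0).round(3))
c=q.mean(0);u,s,vt=np.linalg.svd(q-c);print(c,vt[2])
t=q[q[:,2]>q[:,2].max()-.02];print(t.mean(0).round(3),t.min(0).round(3),t.max(0).round(3))
b=(P[...,2]>.005)&(P[...,2]<.07)&(P[...,0]>.3)&(P[...,0]<.85)&(P[...,1]>-.6)&(P[...,1]<.5)
n,L,st,ce=cv2.connectedComponentsWithStats(b.astype(np.uint8))
for i in range(1,n):
    if st[i,4]>60: q=P[L==i];print(ce[i].round(),q.min(0).round(2),q.max(0).round(2))
E
```

```text
stock (array([ 489.4, -204.4]), array([127.9,  33.9]), -35.138877868652344)
blade 105 (array([ 502.4, -286.7]), array([92.4, 18.3]), 60.344024658203125)
rim 416 (array([529.9, 210.7]), array([168. , 113.8]), 5.370270729064941)
[0.44554059 0.13070268 0.03003312] [0.74978306 0.31948448 0.04996399]
lid 544 [0.476 0.1   0.07 ] [0.625 0.32  0.896]
[0.60923426 0.21386237 0.19702644] [-0.932187   -0.35812116 -0.05269384]
[0.619 0.109 0.892] [0.616 0.1   0.889] [0.621 0.124 0.896]
[180. 118.] [0.73 0.29 0.01] [0.85 0.46 0.06]
[216. 133.] [0.73 0.13 0.01] [0.85 0.27 0.05]
[140. 141.] [0.58 0.46 0.01] [0.69 0.5  0.07]
[263. 151.] [ 0.72 -0.05  0.01] [0.8  0.02 0.07]
[190. 182.] [0.44 0.15 0.01] [0.62 0.28 0.07]
[297. 165.] [ 0.75 -0.2   0.01] [ 0.78 -0.14  0.07]
[328. 172.] [ 0.73 -0.35  0.01] [ 0.85 -0.25  0.05]
[138. 174.] [0.45 0.39 0.01] [0.55 0.47 0.04]
[357. 185.] [ 0.75 -0.46  0.01] [ 0.79 -0.39  0.07]
[378. 190.] [ 0.76 -0.54  0.01] [ 0.8  -0.49  0.07]
[397. 192.] [ 0.77 -0.6   0.01] [ 0.83 -0.57  0.07]
[247. 205.] [ 0.46 -0.06  0.01] [ 0.6  -0.01  0.03]
[354. 214.] [ 0.57 -0.51  0.01] [ 0.73 -0.39  0.05]
[289. 230.] [ 0.43 -0.33  0.01] [ 0.55 -0.15  0.03]
[239. 248.] [ 0.31 -0.13  0.01] [ 0.4  -0.01  0.03]
```

```bash
python3 -m crank '0 .023 -.008 0 0 0 0;0 .023 -.008 0 0 0 0;0 .023 -.008 0 0 0 0;0 .023 -.008 0 0 0 0;0 .023 -.008 0 0 0 0;0 .023 -.008 0 0 0 0;0 .023 -.008 0 0 0 0;0 .023 -.008 0 0 0 0' 30
python3 -m crank '0 .023 -.008 .01 0 0 0;0 .023 -.008 .01 0 0 0;0 .023 -.008 .01 0 0 0;0 .023 -.008 .01 0 0 0;0 .023 -.008 .01 0 0 0;0 .023 -.008 .01 0 0 0;0 .023 -.008 .01 0 0 0;0 .023 -.008 .01 0 0 0'
python3 -m crank '0 0 0 0 0 0 -6.5;0 0 0 0 0 0 -6.5;0 0 0 0 0 0 -6.5;0 0 0 0 0 0 -6.5;0 0 0 0 0 0 -6.5;0 0 0 0 0 0 -6.5;0 0 0 0 0 0 0;0 0 0 0 0 0 0'
python3 - <<'E'
from meas import *
f=np.load("top.npy",allow_pickle=True).item()
for u,v in((50,300),(170,338),(108,150),(218,182)): print(ray(f,u/4.5+160,v/4.5+130,.042).round(3))
P=cloud(f); print("front wall/rim rows")
l=(P[...,0]>.55)&(P[...,0]<.7)&(P[...,1]>.1)&(P[...,1]<.32)&(P[...,2]>.07)&(P[...,2]<.26)
n,L,st,ce=cv2.connectedComponentsWithStats(l.astype(np.uint8));i=1+st[1:,4].argmax()
q=P[L==i];c=q.mean(0);vt=np.linalg.svd(q-c)[2];print(st[i],c,vt[2],q.min(0),q.max(0))
E
```

```text
clock: 0.77
position: [0.3763, -0.4545, 0.2501]
tool_rot: [-3.141, 0.0, 0.373]
force: [0.8, -0.4, 0.4]
grip_width: 0.0003
finger_force: 0.0
clock: 1.43
position: [0.5244, -0.3279, 0.1695]
tool_rot: [-3.141, 0.0, 0.373]
force: [0.1, -0.0, -0.2]
grip_width: 0.0001
finger_force: 0.0
clock: 2.1
position: [0.5235, -0.3289, 0.17]
tool_rot: [-3.141, -0.0, 1.05]
force: [0.3, 0.1, -0.1]
grip_width: 0.0001
finger_force: 0.0
[0.445 0.252 0.042]
[0.451 0.14  0.042]
[0.595 0.264 0.042]
[0.602 0.159 0.042]
front wall/rim rows
[177 139  32  26 503] [0.61189723 0.21704912 0.15169759] [-0.9946299  -0.09576593  0.03924613] [0.60385531 0.16321619 0.07012203] [0.62463813 0.27487477 0.21749973]
```

```bash
python3 -m crank '0 0 0 .02 0 0 0;0 0 0 .02 0 0 0;0 0 0 .02 0 0 0;0 0 0 .02 0 0 0;0 0 0 .02 0 0 0;0 0 0 .02 0 0 0;0 0 0 .016 0 0 0;0 0 0 .01 0 0 0'
python3 -m crank '0 0 0 0 0 0 0;0 0 -.004 0 0 0 0;0 0 -.004 0 0 0 0;0 0 -.004 0 0 0 0;0 0 -.004 0 0 0 0;0 0 0 0 0 0 0;0 0 0 0 0 0 0;0 0 0 0 0 0 0'
python3 - <<'E'
from h import *
f=grab_frame("top");save(f,"pics/c2.png",(240,190,340,265),6)
E
```

```text
clock: 2.77
position: [0.5231, -0.3284, 0.0225]
tool_rot: [-3.14, 0.0, 1.05]
force: [-0.5, -0.8, -0.7]
grip_width: 0.0001
finger_force: 0.0
clock: 3.43
position: [0.51, -0.3211, 0.0246]
tool_rot: [3.141, -0.0, 1.053]
force: [-0.4, -0.5, -0.1]
grip_width: -0.0
finger_force: 0.0
```

View pics/c2.png

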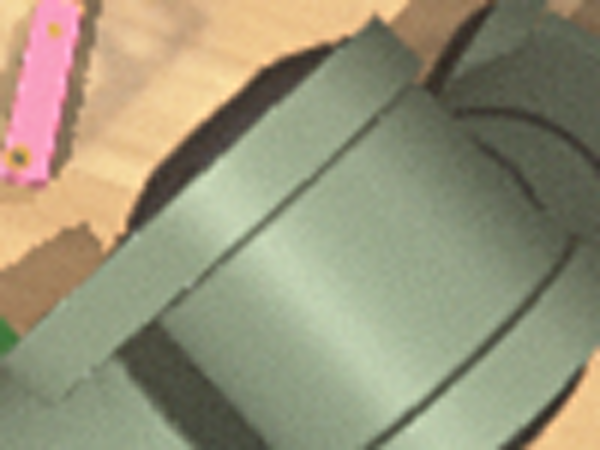

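The arm hides the bevel from the top camera (c2 shows only the green arm). I'll push by geometry along an arc about the pin, then back off and look.

```bash
python3 -m crank '0 -.0022 -.0086 0 0 0 6;0 -.0022 -.0086 0 0 0 6;0 -.0022 -.0086 0 0 0 6;0 -.0022 -.0086 0 0 0 6;0 -.0022 -.0086 0 0 0 6;0 -.0022 -.0086 0 0 0 6;0 0 0 0 0 0 0;0 0 0 0 0 0 0'
python3 -m crank '0 -.0022 -.0086 0 0 0 6;0 -.0022 -.0086 0 0 0 6;0 -.0022 -.0086 0 0 0 6;0 -.0022 -.0086 0 0 0 6;0 -.0022 -.0086 0 0 0 6;0 -.0022 -.0086 0 0 0 6;0 0 0 0 0 0 0;0 0 0 0 0 0 0'
```

```text
clock: 4.15
position: [0.465, -0.2944, 0.0244]
tool_rot: [3.141, 0.0, 0.429]
force: [-0.2, 0.1, 0.1]
grip_width: -0.0003
finger_force: 0.0
clock: 4.82
position: [0.4441, -0.2466, 0.0243]
tool_rot: [3.141, -0.0, -0.197]
force: [-0.4, 0.1, -0.1]
grip_width: -0.0
finger_force: 0.0
```

```bash
python3 -m crank '0 -.0022 -.0086 0 0 0 6;0 -.0022 -.0086 0 0 0 6;0 0 0 0 0 0 0;0 0 .01 0 0 0 0;0 0 .015 0 0 0 0;0 0 .02 -.01 0 0 0;0 0 .03 -.02 0 0 0;0 0 .035 -.02 0 0 0'
python3 -m crank '.06 0 .035 -.02 0 0 0;.06 0 .035 -.02 0 0 0;.06 0 .035 -.02 0 0 0;.06 0 .035 -.02 0 0 0;.06 0 .035 -.01 0 0 0;.06 0 .03 0 0 0 0;.06 0 0 0 0 0 0;.06 0 0 0 0 0 0'
python3 - <<'E'
from meas import *
f=grab_frame("top");save(f,"pics/c3.png",(150,130,350,280),4); np.save("t3.npy",f,allow_pickle=True)
bevel(f,(.4,-.36),(.62,-.11))
E
```

```text
clock: 5.48
position: [0.3984, -0.3311, 0.0746]
tool_rot: [3.141, 0.001, -0.405]
force: [0.9, -1.9, -0.6]
grip_width: 0.0003
finger_force: 0.0
clock: 6.15
position: [0.3143, -0.5201, 0.1643]
tool_rot: [3.14, 0.001, -0.411]
force: [-0.4, 0.1, -1.3]
grip_width: 0.0597
finger_force: 0.0
stock (array([ 489.8, -203.9]), array([127.9,  32.6]), -35.13888931274414)
```

View pics/c3.png

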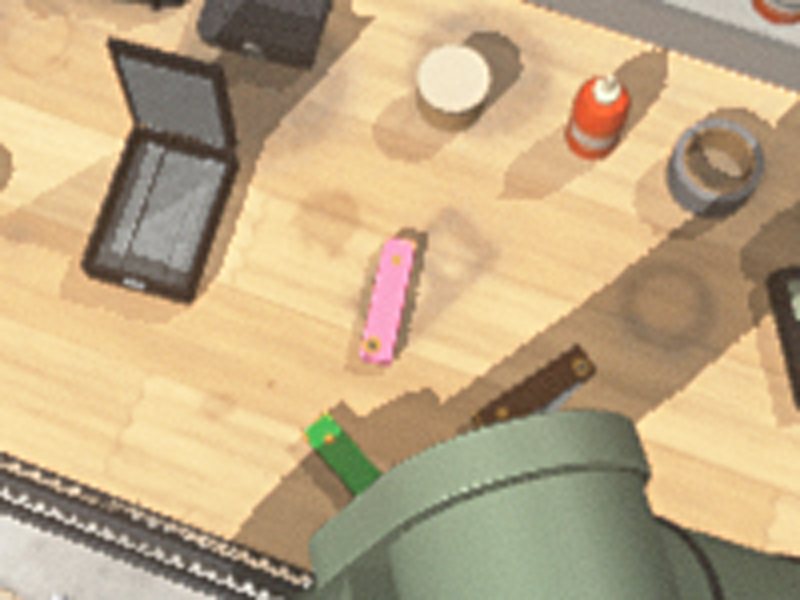

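The picture shows the stock unmoved (pin end about (580,365), brass end about (495,410)), with only a sliver of blade left outside the slot near (565,395). So q is about 0.2. The grip will squeeze the rest home.

```bash
python3 -m crank '.074 0 0 0 0 0 5.8;.074 0 0 0 0 0 5.8;.074 -.0035 -.032 0 0 0 0;.074 -.0035 -.032 0 0 0 0;.074 -.0035 -.032 0 0 0 0;.074 -.0035 -.032 0 0 0 0;.074 -.0035 -.032 0 0 0 0;.074 -.0035 -.032 0 0 0 0'
python3 -m crank '.074 -.0035 -.032 0 0 0 0;.074 -.0035 -.032 0 0 0 0;.074 -.0035 -.032 0 0 0 0;.074 -.0035 -.032 0 0 0 0;.074 -.0035 -.032 0 0 0 0;.074 0 0 .01 0 0 0;.074 0 0 .01 0 0 0;.074 0 0 0 0 0 0'
python3 -c "
from h import *
s=telemetry.observe();print(s['position'],np.degrees(s['tool_rot']))"
```

```text
clock: 6.87
position: [0.4114, -0.3465, 0.1643]
tool_rot: [3.141, 0.0, -0.61]
force: [-0.3, -0.0, -0.3]
grip_width: 0.0742
finger_force: 0.0
clock: 7.53
position: [0.4878, -0.2073, 0.1426]
tool_rot: [3.14, 0.002, -0.612]
force: [-0.3, 0.0, -1.3]
grip_width: 0.0739
finger_force: 0.0
[ 0.48783343 -0.20726991  0.14255638] [ 1.79926422e+02  1.39956553e-01 -3.50653379e+01]
```

```bash
python3 -m crank '.074 0 .004 .02 0 0 0;.074 0 0 .02 0 0 0;.074 0 0 .02 0 0 0;.074 0 0 .02 0 0 0;.074 0 0 .02 0 0 0;.074 0 0 .013 0 0 0;.074 0 0 .007 0 0 0;.074 0 0 0 0 0 0' 30
python3 -m crank '.06 0 0 0 0 0 0;.05 0 0 0 0 0 0;.045 0 0 0 0 0 0;.04 0 0 0 0 0 0;.037 0 0 0 0 0 0;.034 0 0 0 0 0 0;.03 0 0 0 0 0 0;.025 0 0 0 0 0 0'
python3 -m crank '.02 0 0 0 0 0 0;.02 0 0 0 0 0 0;.02 0 0 0 0 0 0;.02 0 0 0 0 0 0;.02 0 0 0 0 0 0;.02 0 0 0 0 0 0;.02 0 0 0 0 0 0;.02 0 0 0 0 0 0' 40
```

```text
clock: 8.2
position: [0.4854, -0.2116, 0.0232]
tool_rot: [3.141, 0.002, -0.616]
force: [0.3, -0.3, -0.4]
grip_width: 0.0741
finger_force: 0.0
clock: 8.87
position: [0.4871, -0.2108, 0.0248]
tool_rot: [-3.141, -0.001, -0.615]
force: [1.0, 4.1, 11.5]
grip_width: 0.0314
finger_force: 29.3
clock: 9.53
position: [0.4871, -0.2107, 0.0248]
tool_rot: [-3.141, -0.001, -0.615]
force: [1.8, 3.8, 11.9]
grip_width: 0.0311
finger_force: 38.6
```

The blade is squeezed home (31 mm grip equals the stock width). Next I'll lift, and take a refined case measurement from both starting frames.

```bash
python3 -m crank '.02 0 0 -.01 0 0 0;.02 0 0 -.02 0 0 0;.02 0 0 -.02 0 0 0;.02 0 0 -.02 0 0 0;.02 0 0 -.02 0 0 0;.02 0 0 -.02 0 0 0;.02 0 0 -.02 0 0 0;.02 0 0 0 0 0 0' 40
python3 - <<'E'
from meas import *
for n,fn in(("top","top.npy"),("scene","scene.npy")):
    f=np.load(fn,allow_pickle=True).item();P=cloud(f)
    reg=(P[...,0]>.42)&(P[...,0]<.64)&(P[...,1]>.12)&(P[...,1]<.30)
    m=reg&(P[...,2]>.036)&(P[...,2]<.048);q=P[m]
    # top-face rim points
    for yaw in(5.5,):
        c,s=np.cos(np.radians(yaw)),np.sin(np.radians(yaw))
        X=(q[:,0]-.528)*c+(q[:,1]-.208)*s;Y=-(q[:,0]-.528)*s+(q[:,1]-.208)*c
        print(n,len(q),"X",np.percentile(X,[0,2,5,95,98,100]).round(4))
        for a,b in((-.07,-.03),(-.03,.01),(.01,.05)):
            w=Y[(X>a)&(X<b)];print(a,np.sort(w)[[0,1,2,-3,-2,-1]].round(4) if len(w)>6 else w)
        w=X[abs(Y)<.04];print("front",np.sort(w)[:8].round(4))
    # gray-lining mask: low sat mid value
    hsv=cv2.cvtColor(f["pixels"],cv2.COLOR_RGB2HSV)
    g=reg&(P[...,2]<.03)&(hsv[...,1]<60)&(hsv[...,2]>70)&(hsv[...,2]<185)
    if g.sum()>50:
        print("lining",g.sum(),np.percentile(P[g][:,2],[10,50,90]).round(4),rect(rect_on_plane(f,g,.012)))
E
```

```text
clock: 10.2
position: [0.4873, -0.2117, 0.1577]
tool_rot: [-3.141, -0.004, -0.616]
force: [1.5, -1.9, -3.0]
grip_width: 0.031
finger_force: 42.0
top 194 X [-0.0814 -0.0781 -0.0773  0.0831  0.0844  0.0866]
-0.07 [-0.0512 -0.051  -0.0499  0.0585  0.0597  0.0607]
-0.03 [-0.0525 -0.0515 -0.0512  0.059   0.0594  0.0605]
0.01 [-0.0531 -0.0523 -0.0521  0.0594  0.0599  0.0601]
front [-0.0814 -0.0804 -0.0787 -0.0782 -0.078  -0.0778 -0.0775 -0.0773]
lining 745 [0.0036 0.0094 0.0153] (array([536.1, 216. ]), array([143.7,  93.6]), 5.211113929748535)
scene 280 X [-0.0857 -0.0814 -0.0787  0.0842  0.0866  0.093 ]
-0.07 [-0.053  -0.0525 -0.0516  0.0594  0.0602  0.061 ]
-0.03 [-0.0522 -0.0522 -0.0521  0.0599  0.06    0.0602]
0.01 [-0.0544 -0.0535 -0.0517  0.0588  0.0591  0.0591]
front [-0.0857 -0.0844 -0.0839 -0.0814 -0.0814 -0.0809 -0.0796 -0.0794]
lining 501 [0.0055 0.0113 0.0168] (array([548.5, 206.9]), array([119.4,  87.6]), 5.040168762207031)
```

```bash
python3 -m crank '.02 0 0 0 0 0 -5.8;.02 0 0 0 0 0 -5.8;.02 0 0 0 0 0 -5.8;.02 0 0 0 0 0 -5.8;.02 0 0 0 0 0 -5.8;.02 0 0 0 0 0 -5.8;.02 0 0 0 0 0 -5.8;.02 0 0 0 0 0 0'
python3 -m crank '.02 .005 -.026 0 0 0 0;.02 .005 -.026 0 0 0 0;.02 .005 -.026 0 0 0 0;.02 .005 -.026 0 0 0 0;.02 .005 -.026 0 0 0 0;.02 .005 -.026 0 0 0 0;.02 .005 -.026 0 0 0 0;.02 .005 -.026 0 0 0 0'
python3 -m crank '.02 .005 -.026 0 0 0 0;.02 .005 -.026 0 0 0 0;.02 .005 -.026 0 0 0 0;.02 .005 -.026 0 0 0 0;.02 .005 -.026 0 0 0 0;.02 .005 -.026 0 0 0 0;.02 .005 -.026 0 0 0 0;.02 0 0 0 0 0 0'
python3 - <<'E'
from h import *
s=telemetry.observe();print(s['position'],np.degrees(s['tool_rot']))
f=grab_frame("scene");save(f,"pics/s4.png",(130,110,330,260),4)
E
```

```text
clock: 10.87
position: [0.4858, -0.2111, 0.1537]
tool_rot: [-3.141, 0.001, 0.098]
force: [-0.1, 1.1, -3.7]
grip_width: 0.0312
finger_force: 41.9
clock: 11.53
position: [0.5065, 0.001, 0.1539]
tool_rot: [3.141, 0.001, 0.089]
force: [0.3, -0.2, -4.6]
grip_width: 0.0313
finger_force: 41.9
clock: 12.2
position: [0.5243, 0.1899, 0.1537]
tool_rot: [-3.139, 0.0, 0.095]
force: [-0.8, 1.9, -4.2]
grip_width: 0.0306
finger_force: 41.9
[0.52430336 0.18990985 0.15374128] [-1.79874723e+02  1.62033505e-02  5.44795164e+00]
```

View pics/s4.png

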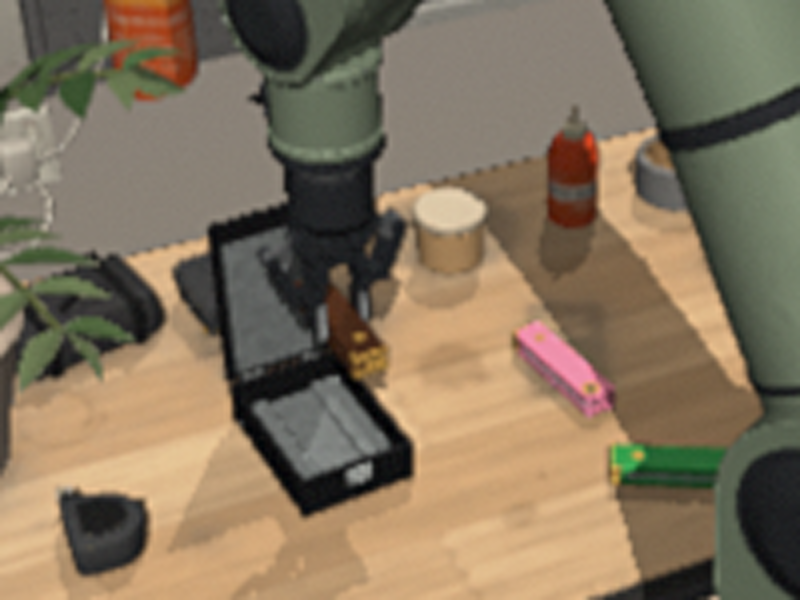

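The gauge is held folded above the case: brass end at (370,360) in the picture, case interior at (320,425). I'll align it and lower.

```bash
python3 -m crank '.02 .0035 -.0107 0 0 0 0;.02 .0036 -.0107 0 0 0 0;.02 0 0 .015 0 0 0;.02 0 0 .02 0 0 0;.02 0 0 .02 0 0 0;.02 0 0 .02 0 0 0;.02 0 0 .015 0 0 0;.02 0 0 0 0 0 0'
python3 -m crank '.02 0 0 0 0 0 0;.02 0 0 .004 0 0 0;.02 0 0 .004 0 0 0;.02 0 0 .004 0 0 0;.02 0 0 .004 0 0 0;.02 0 0 .004 0 0 0;.02 0 0 0 0 0 0;.02 0 0 0 0 0 0'
```

```text
clock: 12.92
position: [0.5286, 0.2057, 0.0615]
tool_rot: [3.14, 0.004, 0.092]
force: [-1.3, 0.0, -4.6]
grip_width: 0.0309
finger_force: 41.8
clock: 13.58
position: [0.5298, 0.2063, 0.0441]
tool_rot: [3.141, 0.0, 0.093]
force: [-0.7, 0.3, -5.4]
grip_width: 0.0308
finger_force: 41.9
```

```bash
python3 -m crank '.02 0 -.0028 0 0 0 0;.02 0 -.0028 0 0 0 0;.02 0 0 0 0 0 0;.02 0 0 0 0 0 0;.02 0 0 .003 0 0 0;.02 0 0 .003 0 0 0;.02 0 0 .003 0 0 0;.02 0 0 0 0 0 0'
python3 -m crank '.02 0 0 .001 0 0 0;.02 0 0 .001 0 0 0;.02 0 0 0 0 0 0;.02 0 0 0 0 0 0;.02 0 0 0 0 0 0;.02 0 0 0 0 0 0;.02 0 0 0 0 0 0;.02 0 0 0 0 0 0'
```

```text
clock: 14.25
position: [0.5291, 0.2117, 0.0345]
tool_rot: [3.141, 0.001, 0.093]
force: [-0.8, 0.5, -2.9]
grip_width: 0.0311
finger_force: 41.9
clock: 14.92
position: [0.5295, 0.212, 0.0334]
tool_rot: [-3.142, -0.0, 0.093]
force: [0.0, -0.4, -3.5]
grip_width: 0.0309
finger_force: 41.9
```

```bash
python3 -m crank '.02 0 0 .001 0 0 0;.02 0 0 .001 0 0 0;.02 0 0 .001 0 0 0;.02 0 0 0 0 0 0;.02 0 0 0 0 0 0;.02 0 0 0 0 0 0;.02 0 0 0 0 0 0;.02 0 0 0 0 0 0'
```

```text
clock: 15.58
position: [0.5297, 0.212, 0.0325]
tool_rot: [-3.141, -0.001, 0.093]
force: [-13.5, -4.8, 45.6]
grip_width: 0.0313
finger_force: 48.1
```

```bash
python3 -m crank '.02 0 0 -.001 0 0 0;.02 0 0 0 0 0 0;.034 0 0 0 0 0 0;.038 0 0 0 0 0 0;.042 0 0 0 0 0 0;.046 0 0 0 0 0 0;.046 0 0 0 0 0 0;.046 0 0 0 0 0 0' 20
python3 -m crank '.046 0 0 -.005 0 0 0;.046 0 0 -.01 0 0 0;.046 0 0 -.02 0 0 0;.046 0 0 -.03 0 0 0;.046 0 0 -.03 0 0 0;.046 0 0 -.03 0 0 0;.046 0 0 -.03 0 0 0;.046 0 0 0 0 0 0'
python3 -m crank '.0 -.02 .025 -.015 0 0 0;.0 -.02 .025 -.015 0 0 0;.0 -.02 .025 -.015 0 0 0;.0 -.02 .025 -.015 0 0 0;.0 -.02 .025 -.015 0 0 0;.0 -.02 .025 -.015 0 0 0;.0 0 .025 -.015 0 0 0;.0 0 .025 0 0 0 0'
python3 - <<'E'
from h import *
f=grab_frame("scene");save(f,"pics/s5.png",(160,140,280,230),6.6);np.save("s5.npy",f,allow_pickle=True)
f=grab_frame("top");np.save("t5.npy",f,allow_pickle=True)
E
```

```text
clock: 16.25
position: [0.5294, 0.2119, 0.0312]
tool_rot: [3.142, 0.0, 0.093]
force: [0.5, 0.3, -0.2]
grip_width: 0.0463
finger_force: 0.0
clock: 16.92
position: [0.5315, 0.2127, 0.1926]
tool_rot: [-3.139, -0.007, 0.093]
force: [1.1, 0.9, -0.8]
grip_width: 0.0458
finger_force: 0.0
clock: 17.58
position: [0.4286, 0.0004, 0.2946]
tool_rot: [-3.141, -0.005, 0.094]
force: [0.8, 0.2, 0.1]
grip_width: -0.0001
finger_force: 0.0
```

View pics/s5.png

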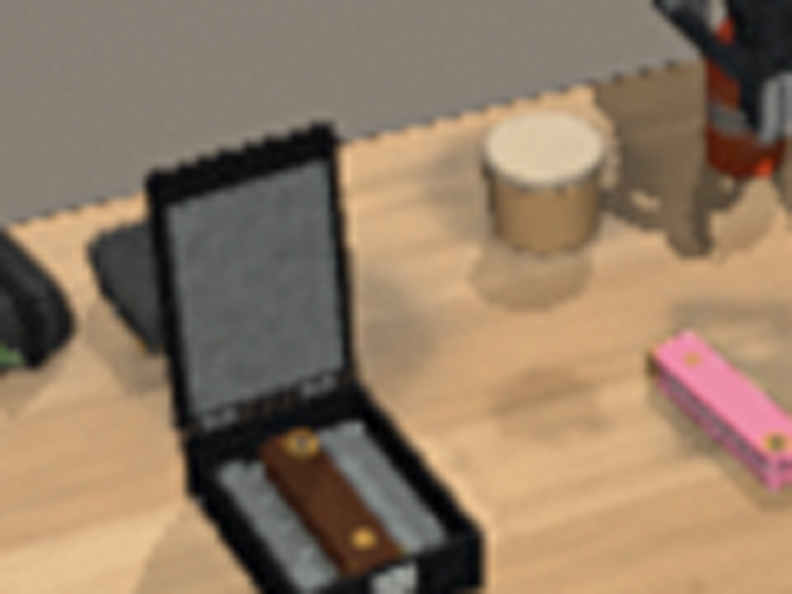

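The gauge lies flat and folded in the trough (stock running (300,445) to (370,545)), lid open. The picked-up-by-eye result looks good, so I'll check it numerically while working out the lid push, and move over behind the lid.

```bash
python3 -m crank '0 .0203 -.0167 0 0 0 0;0 .0203 -.0167 0 0 0 0;0 .0203 -.0167 0 0 0 0;0 .0203 -.0167 0 0 0 0;0 .0203 -.0167 0 0 0 0;0 .0203 -.0167 0 0 0 0;0 .0203 -.0167 0 0 0 0;0 .0203 -.0167 0 0 0 0'
python3 -m crank '0 .0203 -.0167 0 0 0 0;0 .0203 -.0167 0 0 0 0;0 .0203 -.0167 0 0 0 0;0 .0203 -.0167 0 0 0 0;0 0 0 0 0 0 0;0 0 0 0 0 0 0;0 0 0 0 0 0 0;0 0 0 0 0 0 0'
python3 - <<'E'
from meas import *
f=np.load("t5.npy",allow_pickle=True).item();P=cloud(f);hsv=cv2.cvtColor(f["pixels"],cv2.COLOR_RGB2HSV)
m=(P[...,0]>.44)&(P[...,0]<.61)&(P[...,1]>.15)&(P[...,1]<.27)&(P[...,2]<.045)&(hsv[...,1]>90)
m&=(P[...,2]>.02); print("stock in case",m.sum(),np.median(P[m][:,2]),rect(rect_on_plane(f,m,.032)))
h=np.array([.607,.219]);c,s=np.cos(np.radians(5.4)),np.sin(np.radians(5.4))
q=np.r_[1.6:-.01:-.1];r=.14
X=-r*np.cos(q)+.008*np.sin(q)+.011;Z=.042+r*np.sin(q)+.008*np.cos(q)+.019
print(np.c_[q,X,Z].round(4)[[0,-1]]);print(np.c_[q[1:],np.diff(X),-np.diff(Z)].round(4))
p=telemetry.observe()['position'];d=p[:2]-h;print("TCP case axes from hinge",d[0]*c+d[1]*s,-d[0]*s+d[1]*c,p[2])
E
```

```text
clock: 18.35
position: [0.5783, 0.1513, 0.2916]
tool_rot: [-3.141, 0.0, 0.094]
force: [1.5, -0.3, 0.3]
grip_width: 0.0003
finger_force: 0.0
clock: 19.02
position: [0.652, 0.2232, 0.2917]
tool_rot: [3.141, -0.0, 0.093]
force: [0.2, -0.4, -0.4]
grip_width: -0.0002
finger_force: 0.0
stock in case 54 0.03303019831412238 (array([483.3, 261.3]), array([40.8,  9.3]), -0.8481826782226562)
[[ 1.6     0.0231  0.2007]
 [-0.     -0.129   0.069 ]]
[[ 1.50e+00 -1.40e-02 -5.00e-04]
 [ 1.40e+00 -1.40e-02  9.00e-04]
 [ 1.30e+00 -1.38e-02  2.30e-03]
 [ 1.20e+00 -1.35e-02  3.70e-03]
 [ 1.10e+00 -1.31e-02  5.00e-03]
 [ 1.00e+00 -1.25e-02  6.30e-03]
 [ 9.00e-01 -1.18e-02  7.50e-03]
 [ 8.00e-01 -1.10e-02  8.60e-03]
 [ 7.00e-01 -1.01e-02  9.70e-03]
 [ 6.00e-01 -9.10e-03  1.07e-02]
 [ 5.00e-01 -8.00e-03  1.15e-02]
 [ 4.00e-01 -6.80e-03  1.23e-02]
 [ 3.00e-01 -5.50e-03  1.29e-02]
 [ 2.00e-01 -4.20e-03  1.34e-02]
 [ 1.00e-01 -2.90e-03  1.37e-02]
 [-0.00e+00 -1.50e-03  1.39e-02]]
TCP case axes from hinge 0.04521851258070546 -7.817694811632081e-06 0.2917189641343451
```

```bash
python3 -m crank '0 0 0 .02 0 0 0;0 0 0 .02 0 0 0;0 0 0 .02 0 0 0;0 0 0 .02 0 0 0;0 0 0 .011 0 0 0;0 0 0 0 0 0 0;0 0 0 0 0 0 0;0 0 0 0 0 0 0'
python3 - <<'E'
from meas import *
f=np.load("s5.npy",allow_pickle=True).item();P=cloud(f);hsv=cv2.cvtColor(f["pixels"],cv2.COLOR_RGB2HSV)
m=(P[...,0]>.44)&(P[...,0]<.61)&(P[...,1]>.15)&(P[...,1]<.27)&(P[...,2]<.045)&(P[...,2]>.024)&(hsv[...,1]>80)
print(m.sum(),np.percentile(P[m][:,2],[10,50,90]),rect(rect_on_plane(f,m,.032)))
c,s=np.cos(np.radians(5.4)),np.sin(np.radians(5.4))
for u,v in((205.8,207.1),(215,221.5)):
    d=ray(f,u,v,.032)[:2]-[.5276,.2117];print("pin in case",d[0]*c+d[1]*s,-d[0]*s+d[1]*c)
E
```

```text
clock: 19.68
position: [0.653, 0.2239, 0.2018]
tool_rot: [-3.141, -0.002, 0.093]
force: [0.7, 0.5, 1.3]
grip_width: -0.0
finger_force: 0.0
266 [0.0275872  0.03248143 0.04103796] (array([533.6, 215.7]), array([146. ,  34.6]), 3.504835605621338)
pin in case 0.04961026262324248 -0.006327531164537669
pin in case -0.04139400018815144 0.00013067304847720184
```

The pin sits within about 3 mm of where it should in the case, so the gauge is properly seated. Now I'll push the lid over along its arc.

```bash
python3 -m crank '0 -.011 0 0 0 0 0;0 -.011 0 0 0 0 0;0 -.014 0 0 0 0 0;0 -.014 .0 .001 0 0 0;0 -.0138 0 .0023 0 0 0;0 -.0135 0 .0037 0 0 0;0 -.0131 0 .005 0 0 0;0 -.0125 0 .0063 0 0 0'
python3 -m crank '0 -.0118 0 .0075 0 0 0;0 -.011 0 .0086 0 0 0;0 -.0101 0 .0097 0 0 0;0 -.0091 0 .0107 0 0 0;0 -.008 0 .0115 0 0 0;0 0 0 0 0 0 0;0 0 0 0 0 0 0;0 0 0 0 0 0 0'
```

```text
clock: 20.35
position: [0.5502, 0.2145, 0.1837]
tool_rot: [-3.14, -0.003, 0.093]
force: [1.6, -0.1, 0.2]
grip_width: -0.0002
finger_force: 0.6
clock: 21.02
position: [0.5013, 0.2099, 0.1352]
tool_rot: [-3.141, -0.002, 0.093]
force: [0.2, -0.5, 0.5]
grip_width: 0.0001
finger_force: 0.0
```

```bash
python3 - <<'E'
from h import *
s=telemetry.observe();p=s['position'];c,si=np.cos(np.radians(5.4)),np.sin(np.radians(5.4))
d=p[:2]-[.607,.219];print(d[0]*c+d[1]*si,-d[0]*si+d[1]*c,p[2])
f=grab_frame("scene");save(f,"pics/s6.png",(130,90,330,240),4)
E
```

```text
-0.10607345693234618 0.0008956939957879221 0.13519779014266028
```

View pics/s6.png

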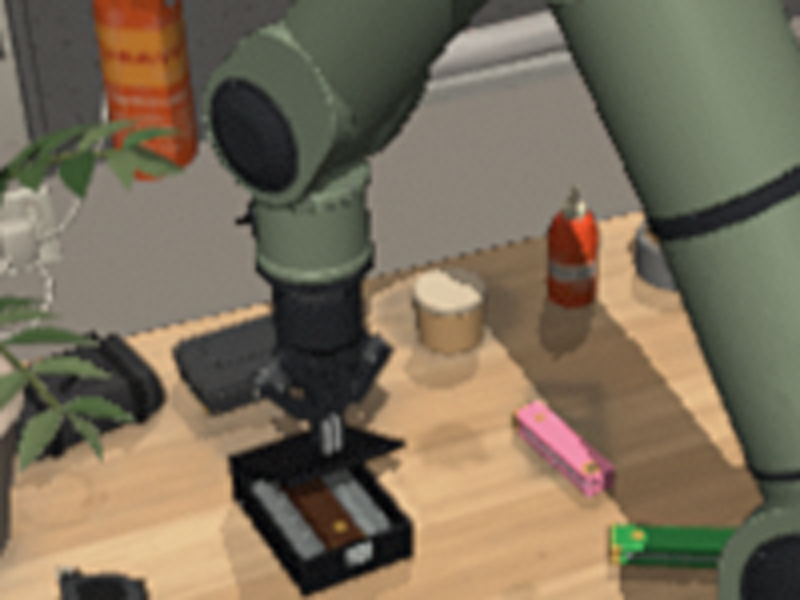

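The lid is at about 0.5 rad and following the fingertips (330,450). I'll continue down to shut.

```bash
python3 -m crank '0 -.0068 0 .0123 0 0 0;0 -.0055 0 .0129 0 0 0;0 -.0042 0 .0134 0 0 0;0 -.0029 0 .0100 0 0 0;0 -.0015 0 .0070 0 0 0;0 0 0 .005 0 0 0;0 0 0 .003 0 0 0;0 0 0 0 0 0 0'
python3 -m crank '0 0 0 .002 0 0 0;0 0 0 .001 0 0 0;0 0 0 .001 0 0 0;0 0 0 0 0 0 0;0 0 0 0 0 0 0;0 0 0 0 0 0 0;0 0 0 0 0 0 0;0 0 0 0 0 0 0'
```

```text
clock: 21.73
position: [0.4797, 0.2077, 0.0703]
tool_rot: [3.142, -0.0, 0.093]
force: [-0.3, -0.6, -0.5]
grip_width: 0.0002
finger_force: 0.0
clock: 22.4
position: [0.48, 0.2078, 0.0684]
tool_rot: [-3.141, -0.002, 0.093]
force: [-10.6, -4.3, 41.6]
grip_width: -0.0
finger_force: 20.7
```

The lid is on its stop (42 N on the fingertips). I'll retreat and verify.

```bash
python3 -m crank '0 0 0 -.005 0 0 0;0 0 0 -.015 0 0 0;0 0 0 -.03 0 0 0;0 -.01 .02 -.03 0 0 0;0 -.01 .03 -.03 0 0 0;0 -.01 .03 -.02 0 0 0;0 -.01 .03 0 0 0 0;0 -.01 .03 0 0 0 0'
python3 -m crank '0 -.01 .03 0 0 0 0;0 -.01 .03 0 0 0 0;0 0 .03 0 0 0 0;0 0 .03 0 0 0 0;0 0 0 0 0 0 0;0 0 0 0 0 0 0;0 0 0 0 0 0 0;0 0 0 0 0 0 0'
python3 - <<'E'
from h import *
for n in("scene","top"):
    f=grab_frame(n);P=cloud(f)
    if n=="scene": save(f,"pics/s7.png",(130,110,330,260),4)
    c,s=np.cos(np.radians(5.4)),np.sin(np.radians(5.4));D=P[...,:2]-[.5276,.2117]
    X=D[...,0]*c+D[...,1]*s;Y=-D[...,0]*s+D[...,1]*c
    m=(abs(Y)<.045)&(X>-.08)&(X<.07)&(P[...,2]<.1)
    print(n,m.sum(),np.median(P[m][:,2]),"slope",np.polyfit(X[m],P[m][:,2],1))
E
```

```text
clock: 23.07
position: [0.4433, 0.0639, 0.1967]
tool_rot: [-3.141, -0.003, 0.094]
force: [1.2, 0.3, -0.7]
grip_width: -0.0002
finger_force: 0.0
clock: 23.73
position: [0.4344, -0.0555, 0.1952]
tool_rot: [-3.141, -0.0, 0.095]
force: [0.1, 0.2, 0.2]
grip_width: 0.0001
finger_force: 0.0
scene 913 0.049223850189946294 slope [ 0.5111198  -0.02086856]
top 745 0.04818541440904958 slope [0.00972293 0.04793168]
```

View pics/s7.png

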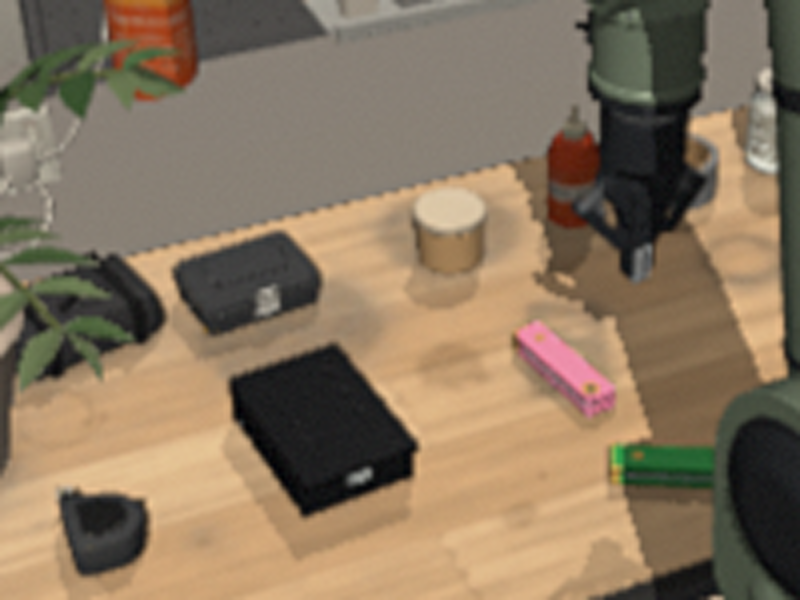

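The picture shows the case shut flat (lid centre (320,430)). The top-view lid slope is about 0.01 rad (the scene fit is thrown off by outliers), the nearby things are undisturbed, and the arm is clear.

```bash
python3 -c "
from workcell import bot
print(bot.job_done())"
```

```text
the job is handed in; nothing more can be done
None
```

The job is handed in: the gauge was folded on the bench, lowered flat into the trough and the lid shut, and the last pictures show the lid flat, the nearby things undisturbed and the arm clear; no verdict came back.

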